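# Find a planter's gauge well with its dipstick

### The job

Take the dipstick out of its wooden stand and set its tip down in the long slot of the planter's cover, at either end of the slot. Feel your way along the slot with the tip until it drops into the gauge well hidden under the slot's black floor, push it fully home so that its collar rests on the cover, and leave it standing there. Leave the white cup where it stands on its saucer.

Things in the scene. Friction and masses are not known exactly. Their poses are not given: they have to be found in the camera images.
- planter: Fixed grey trough 150 mm (x) by 290 mm (y) by 85 mm high; origin at the centre of its underside, z up. Succulents, up to 30 mm above the rim, grow in the strip x > 0; the rest is a flat cover, top at z = 85 mm. A straight slot, 16 mm wide and 130 mm long, closed at both ends, runs along y at x = -35 mm (robot's side), y -65 to +65 mm; its flat black floor lies 10 mm below the cover's top.
- slot_left (a point): Point on the slot's floor (75 mm above the table), midway across the slot, 10 mm from its +y end (planter y = +55 mm). Under the floor, centred on the slot at an unknown planter y between -32 and +32 mm, is the gauge well: 16 x 16 mm, over 50 mm deep, its mouth shut by a black spring shutter flush with the floor, not visible.
- slot_right (a point): Point on the slot's floor (75 mm above the table), midway across the slot, 10 mm from its -y end (planter y = -55 mm). The well's shutter sinks straight down under less than 1 N and comes up again by itself; the rest of the slot's floor is rigid.
- stand: Fixed wooden block 60 x 60 x 70 mm high, origin at the centre of its underside, with a 15 mm square through-hole in the middle. The dipstick stands loosely upright in it, its collar resting on the block's top.
- dipstick_grip (a point): Middle of the dipstick's round wooden handle, where to grip, 102 mm above the tip. Dipstick: loose, 137 mm long, 70 to 140 g. Handle 22 mm diameter, 70 mm long; below it a steel collar 30 mm diameter, 5 mm thick; below that a steel rod 10 mm diameter, 62 mm long, round-nosed. Axis z runs from tip to handle (up at the start).
- dipstick_tip (a point): Lowest point of the dipstick's rod, 102 mm below dipstick_grip along its axis. It is 75 mm above the table when on the slot's floor and 23 mm when the collar rests on the cover over the well.
- cup_center (a point): Centre of the white cup (62 mm high, 68 mm diameter, side handle) standing on a fixed saucer of 120 mm diameter; not to be disturbed.

How it is judged:
By the outcome, as a careful person would: the job done as asked, in the order asked, and still so for the second after the job is handed in, with the robot touching nothing.
It also fails if it takes over 61 s, if anything falls off the work surface, if the arm or the gripper's body presses on something with over 40 N, if the wrist force passes 120 N, or if a joint passes its speed limit or range.

### The arm

A 6-joint arm with a two-finger parallel gripper is mounted at the origin on the work surface. World frame = base frame: x ahead of the robot, y to its left, z up, the work surface at z = 0. Lengths are in mm, angles in rad, forces in N, time in s.
With the tool pointing down it reaches from about 300 to 775 mm from the base axis. Payload 14.6 kg.
Tool frame: the origin (TCP) lies at the centre of the arm's flange, where the gripper is bolted on; the fingertips stand 199 mm ahead of it and the grasp point (between the pads) lies 180 mm ahead of it; z points along the fingers, y is the line along which they close (so a half turn about z gives the same grasp; the last joint's range is limited). The gripper opens to 94 mm and grips with 3 to 60 N. Pads are 16 mm wide; open, the fingers measure 119 mm over their backs; the gripper's body (75 mm by 177 mm) begins 78 mm behind the grasp point.
Start: joints at [1.111, 0.3, 1.521, -0, 1.321, -0.067], TCP at [210.524, 508.105, 404.646] pointing down, gripper open.
Joint ranges: [-3.03, 3.03], [-0.79, 2.21], [0.23, 2.52], [-1.04, 4.18], [0, 3.07], [-2.55, 2.55]. Speed limits (rad/s): [2.22, 2.22, 2.57, 3.14, 3.14, 3.14].

### API

Orientations are given as [roll, pitch, yaw] about the fixed x, y, z axes, in that order (R = Rz(yaw) Ry(pitch) Rx(roll)).
In Python, from cell import manip, optics, workorder gives the robot as it stands.
- The arm moves only by the tool step_arm, never from a script. Its argument "increments" is a list that holds one entry, the list of rows, each a list of 7 numbers: the turn, a rotation vector about the tool's x, y, z as a fraction of full scale, then the shift along the tool's x, y, z as a fraction of full scale, then the closure, from -1 (fully open) to 1 (shut). In form: [[[wx, wy, wz, tx, ty, tz, fingers], ...]]. A call has 1 to 5 rows; each row shifts and turns the commanded pose from where the row before left it, along the tool's axes as they then stand; what a row does not reach is not made up. Full scale, the value 1, is 40 mm for a shift and 45 degrees for a turn. A row lasts 1/10 s, in which the tool goes at most 50 mm and 8.59 degrees, less where a joint would pass 70% of its speed; a pose out of reach is approached as far as the arm can. A call with a number of a shift or a turn outside -1 to 1 is refused whole. A call with a gripper value outside its range is refused whole. The fingers move at their own pace and stop on an object; "newtons" is the grip in N (left out, the last holds). Time passes only in rows, so rows that do not move let the fingers close. It gives the time, the measured TCP pose, the force, the opening and the grip force at its end, in the units of the state.
- manip.read_state(): the state, without advancing time (a new reading comes with each control period).
- optics.camera(name): name is "scene" or "top" or "wrist"; returns a dict with "frame" (384x512x3 uint8, red, green, blue), "range_z" (384x512 float32, mm along the optical axis (not along the pixel's ray), 0 where there is no reading), "mtx" (3x3 intrinsics, pixels), "cam_to_world" (4x4, takes a point from camera to world coordinates). Camera axes: x right, y down, z forward; pixel columns grow to the right and rows downward; lengths in mm; the calibration is good to about 2 mm. A picture is of the moment at which its call begins.
- workorder.sign_off(): hands the job in; it is judged then, once.
The state is a dict: "clock": time; "joints": joint angles; "qd": joint speeds; "effort": joint torques, N m; "eef_pos": TCP position; "eef_rot": TCP orientation; "wrist_force": force on the tool from outside, world axes, zero at the start; "moment": the same for the moment, N m; "finger_gap": finger opening in mm; "finger_force": force on a finger pad.
Only numpy, scipy, OpenCV 4.12 (cv2) and the standard library are available. Lean on these libraries where they do the work, as an engineer would, in place of code of your own. Each camera call takes 0.05 s, during which the arm holds its last target. There are 200 camera calls.

## Working session

There is one attempt and no reset: what is moved stays moved. The work goes in short steps, Python scripts to look and compute and a tool call to move; the robot and the scene stay as the last step left them, time stands still between calls to the robot, and variables do not carry over. Pictures are saved under pics/ and viewed, at most 10 in all, crops included, and the job is handed in when it is done.

Besides the shell and the picture viewer there is one more tool, called after "Call:" in YAML: its name, and indented under it one key for each argument. step_arm: Moves the arm, as the interface text tells. Its arguments: {"type":"object","properties":{"increments":{"type":"array","items":{"type":"array","items":{"type":"array","items":{"type":"number"}}}},"newtons":{"type":"number"}},"required":["increments"]}

```bash
ls; mkdir -p pics; cat > h.py <<'E'
import numpy as np, cv2
from cell import manip, optics, workorder
def pts(c):
    z=c["range_z"]; K=c["mtx"]; T=c["cam_to_world"]
    v,u=np.mgrid[:z.shape[0],:z.shape[1]]
    p=np.stack([(u-K[0,2])/K[0,0]*z,(v-K[1,2])/K[1,1]*z,z,np.ones_like(z)],-1)
    return (p@T.T)[...,:3]
E
python3 - <<'E'
from h import *
s=manip.read_state(); print(s)
im=[]
for n in("top","scene"):
    c=optics.camera(n); np.savez(n+".npz",**c); im.append(c["frame"])
    print(n,c["mtx"].round(1).tolist(),c["cam_to_world"].round(3).tolist())
cv2.imwrite("pics/a.png",im[0][...,::-1]);cv2.imwrite("pics/b.png",im[1][...,::-1])
E
```

```text
pics
{'clock': 0.0, 'joints': array([ 1.11144640e+00,  3.00459967e-01,  1.52157987e+00, -5.10974865e-07,
        1.32068125e+00, -6.65869046e-02]), 'qd': array([-0.00197054,  0.00073764,  0.000581  , -0.00034911,  0.00099684,
       -0.00113002]), 'effort': array([-9.87253079e-04, -5.31811702e+01, -3.52736807e+01,  7.07417889e-02,
        2.43889284e-02, -8.96769575e-05]), 'eef_pos': array([210.48974053, 508.09213803, 404.09281827]), 'eef_rot': array([-3.14046669e+00, -7.45896305e-05,  2.74882972e+00]), 'wrist_force': array([ 0.14246317,  0.25337165, -0.05824861]), 'moment': array([ 0.01396742, -0.00743551, -0.00096592]), 'finger_force': 0.0, 'finger_gap': 94.04457636127793}
top [[380.4, 0.0, 255.1], [0.0, 380.4, 192.5], [0.0, 0.0, 1.0]] [[0.027, -0.984, 0.174, 491.353], [-0.999, -0.03, -0.015, 77.267], [0.02, -0.173, -0.985, 836.995], [0.0, 0.0, 0.0, 1.0]]
scene [[419.1, 0.0, 248.3], [0.0, 419.1, 189.6], [0.0, 0.0, 1.0]] [[0.202, 0.718, -0.666, 1201.897], [0.979, -0.154, 0.131, -57.181], [-0.009, -0.679, -0.734, 750.996], [0.0, 0.0, 0.0, 1.0]]
```

View pics/a.png

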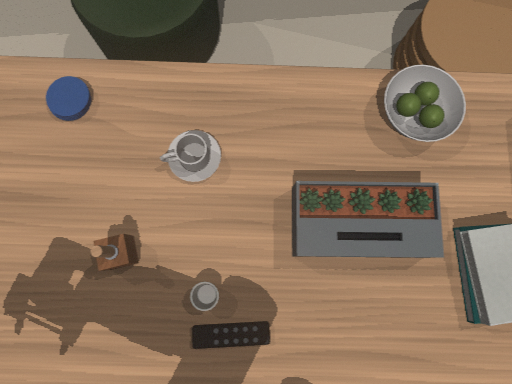

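View pics/b.png

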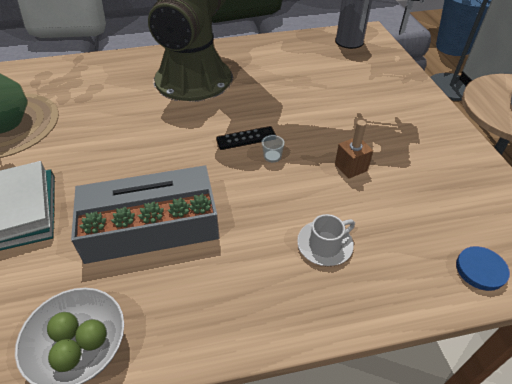

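The top view shows the stand with the dipstick at about (112,250), the slot from (337,237) to (402,237), the planter spanning columns 295–440, the cup at (193,150) and a glass at (204,296). The scene view agrees. Next I'll measure these.

```bash
python3 - <<'E'
from h import *
for n in("top","scene"):
    c=dict(np.load(n+".npz")); P=pts(c); f=c["frame"].astype(int); Z=P[...,2]
    print("==",n)
    x,y=P[...,0],P[...,1]
    # stick: points high in stand's region
    near=(y>330)&(y<560)&(x>200)&(x<450)&(c["range_z"]>0)
    if n=="top": print("stand region maxz",Z[near].max())
    for lo,hi in((55,67),(67,73.5),(73.5,80),(80,100),(100,120),(120,140),(140,160)):
        m=near&(Z>lo)&(Z<hi)
        if m.sum(): print(lo,hi,m.sum(),P[m].mean(0).round(1),P[m].min(0).round(),P[m].max(0).round())
    m=near&(abs(Z-70)<2.5)
    if m.sum()>5: print("stand top rect",cv2.minAreaRect(P[m][:,:2].astype(np.float32)))
    # planter
    pl=(y<0)&(y>-450)&(x>250)&(x<650)&(c["range_z"]>0)
    m=pl&(abs(Z-85)<4)
    print("cover",m.sum(),np.median(Z[m]),cv2.minAreaRect(P[m][:,:2].astype(np.float32)))
    # slot by dark color: ray onto z=85 plane for outline
    dark=((f.max(-1)<25)&pl&(Z>65)&(Z<95)).astype(np.uint8)
    k,l,st,ce=cv2.connectedComponentsWithStats(dark)
    i=1+st[1:,4].argmax(); print(st[i],ce[i]); q=l==i
    print("slot z",np.median(Z[q]),P[q].mean(0),cv2.minAreaRect(P[q][:,:2].astype(np.float32)))
    # rays to plane 85
    K=c["mtx"];T=c["cam_to_world"]; v,u=np.nonzero(q)
    d=np.stack([(u-K[0,2])/K[0,0],(v-K[1,2])/K[1,1],np.ones(len(u))],-1)@T[:3,:3].T
    w=T[:3,3]+d*((85-T[2,3])/d[:,2])[:,None]
    print("slot@85",cv2.minAreaRect(w[:,:2].astype(np.float32)))
    # cup
    m=(y>80)&(y<330)&(x>450)&(x<700)&(Z>40)&(Z<75)&(c["range_z"]>0)
    print("cup",P[m].mean(0).round(),P[m].min(0).round(),P[m].max(0).round())
    m=(y>80)&(y<250)&(x>150)&(x<350)&(Z>30)&(Z<150)&(c["range_z"]>0)
    if m.sum():print("glass",P[m].mean(0).round(),P[m].max(0).round())
E
```

```text
== top
stand region maxz 5.43637614739157
cover 6051 85.3968617525129 ((577.315673828125, -163.41587829589844), (147.29832458496094, 292.4673767089844), 0.42815738916397095)
[399 238   1   1   1] [399. 238.]
slot z 76.1827270626377 [ 541.92547379 -225.3874996    76.18272706] ((541.9254760742188, -225.3874969482422), (0.0, 0.0), 0.0)
slot@85 ((541.33935546875, -221.8799591064453), (0.0, 0.0), 0.0)
cup [560. 285.  62.] [474. 174.  40.] [700. 330.  74.]
== scene
cover 4139 85.48576885354385 ((576.5774536132812, -161.96096801757812), (150.27871704101562, 290.5068664550781), 0.886476457118988)
[128 191   5   1   5] [130. 191.]
slot z 75.38087471159884 [ 537.9504306  -191.79182612   75.51164893] ((538.08349609375, -191.84996032714844), (2.693148136138916, 8.470430374145508), 2.1049396991729736)
slot@85 ((547.2761840820312, -189.9035186767578), (8.69459342956543, 3.647804260253906e-05), 77.85377502441406)
cup [594. 267.  58.] [475. 178.  40.] [700. 330.  74.]
```

```bash
python3 - <<'E'
from h import *
for n in("top","scene"):
    c=dict(np.load(n+".npz")); P=pts(c); f=c["frame"].astype(int); Z=P[...,2]
    print("==",n); x,y=P[...,0],P[...,1]
    u0=(slice(215,290),slice(75,150)) if n=="top" else (slice(105,185),slice(325,385))
    R=np.zeros(Z.shape,bool); R[u0]=1; R&=c["range_z"]>0
    for lo,hi in((55,67),(67,73),(73,78),(78,90),(90,110),(110,130),(130,140),(140,155)):
        m=R&(Z>lo)&(Z<hi)
        if m.sum(): print(lo,hi,m.sum(),P[m].mean(0).round(1),P[m].min(0).round(),P[m].max(0).round())
    m=R&(abs(Z-70)<2.5)
    if m.sum()>5: print("stand top rect",cv2.minAreaRect(P[m][:,:2].astype(np.float32)))
    pl=(y<0)&(y>-450)&(x>250)&(x<650)&(c["range_z"]>0)
    q=pl&(Z>70)&(Z<80.5)&(x>515)&(x<565)&(y>-250)&(y<-80)
    print("slot",q.sum(),np.median(Z[q]),P[q].mean(0),cv2.minAreaRect(P[q][:,:2].astype(np.float32)))
    d=pl&(f.max(-1)<45)&(Z>70)&(Z<95)&(x<565)&(x>515)
    print("dark",d.sum(),P[d].mean(0),P[d].min(0),P[d].max(0))
    m=(y>100)&(y<330)&(x>550)&(x<720)&(Z>55)&(Z<66)&(c["range_z"]>0)
    print("cup",P[m].mean(0).round(),P[m].min(0).round(),P[m].max(0).round())
    # cover orientation edge fit
    m=pl&(abs(Z-85)<4); a=P[m][:,:2]; b,s,t=cv2.minAreaRect(a.astype(np.float32)); print(b,s,t, cv2.boxPoints((b,s,t)).round().tolist())
c=np.load("top.npz")["frame"]; cv2.imwrite("pics/c.png",cv2.resize(np.hstack([c[205:295,65:165],c[195:285,320:420]]),None,fx=4,fy=4)[...,::-1])
E
```

```text
== top
55 67 68 [501.5 321.4  60.8] [463. 310.  55.] [535. 366.  67.]
67 73 651 [499.1 342.4  70.3] [463. 311.  67.] [535. 383.  73.]
73 78 79 [498.7 341.5  74.9] [471. 311.  73.] [531. 375.  77.]
78 90 23 [498.6 338.9  83.8] [489. 334.  78.] [510. 346.  89.]
90 110 45 [498.9 339.1  99.9] [489. 335.  90.] [510. 347. 110.]
110 130 47 [498.5 339.3 119.6] [489. 336. 110.] [510. 348. 129.]
130 140 25 [500.1 338.5 134.9] [490. 336. 130.] [510. 345. 139.]
140 155 119 [499.6 345.8 144.8] [490. 336. 140.] [510. 357. 149.]
stand top rect ((499.4391784667969, 346.95635986328125), (60.076290130615234, 60.921695709228516), 15.470696449279785)
slot 503 75.48781937977196 [ 544.79510192 -165.75916746   75.64075779] ((544.8218994140625, -165.61837768554688), (15.503988265991211, 126.932861328125), 0.47325581312179565)
dark 434 [ 544.64597964 -166.05069968   75.4992403 ] [ 536.55039068 -228.85577935   71.15866591] [ 552.02067398 -102.1539641    80.25348781]
cup [700. 221.  60.] [683. 169.  55.] [720. 262.  66.]
(577.315673828125, -163.41587829589844) (147.29832458496094, 292.4673767089844) 0.42815738
[... 546 characters left out ...]
501.8 346.4 144.6] [490. 337. 140.] [511. 357. 148.]
stand top rect ((499.43487548828125, 348.68218994140625), (62.457115173339844, 62.31087875366211), 16.652891159057617)
slot 213 76.69475891573256 [ 537.06345063 -164.93449422   76.87447961] ((537.33984375, -163.4313507080078), (9.263106346130371, 129.15835571289062), 1.789279580116272)
dark 96 [ 537.56266814 -164.65011074   75.90143943] [ 534.19138499 -225.88197287   72.77410974] [ 541.46074937 -101.88848691   78.87792861]
cup [700. 221.  60.] [685. 170.  55.] [720. 264.  66.]
(576.5774536132812, -161.96096801757812) (150.27871704101562, 290.5068664550781) 0.886476457118988 [[499.0, -18.0], [504.0, -308.0], [654.0, -306.0], [649.0, -16.0]]
```

View pics/c.png

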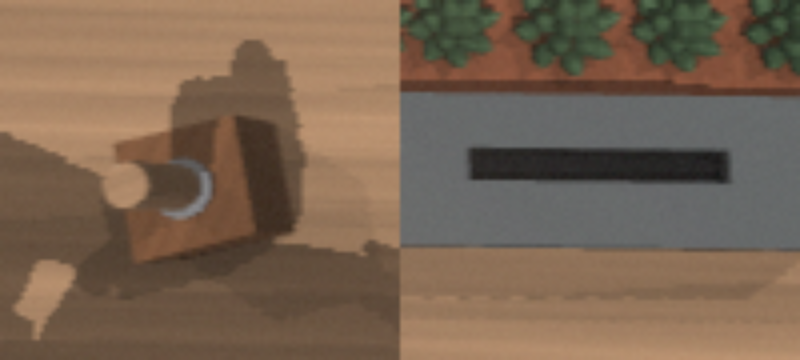

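The crop shows the stick standing upright in the stand, its round handle top at crop (125,185). The slot is clean and runs from crop (470,165) to (728,165). Measured: stick axis (500, 346.5), handle top z 145, slot centre about (542.4, -164), yaw about 0.5°. The fingers will close along y (tool yaw π), which keeps them clear of the succulents.

Call:
step_arm:
  increments:
    - [[0,0,-0.1667,0,0,0,-1],[0,0,-0.1667,0,0,0,-1],[0,0,-0.1667,0,0,0,-1],[0,0,0,-0.9,-0.5,0,-1],[0,0,0,-0.9,-0.5,0,-1]]
  newtons: 40

```text
clock: 0.6
eef_pos: [282.8, 467.8, 404.3]
eef_rot: [-3.141, -0.0, -3.139]
wrist_force: [0.8, -0.3, -0.5]
finger_gap: 94.1
finger_force: 0.0
```

Call:
step_arm:
  increments:
    - [[0,0,0,-0.9,-0.5,0,-1],[0,0,0,-0.9,-0.5,0,-1],[0,0,0,-0.9,-0.5,0,-1],[0,0,0,-0.9,-0.5,0,-1],[0,0,0,-0.9,-0.5,0,-1]]

```text
clock: 1.1
eef_pos: [463.9, 367.0, 404.4]
eef_rot: [-3.141, -0.0, 3.142]
wrist_force: [1.1, -0.1, -0.3]
finger_gap: 93.8
finger_force: 0.0
```

Call:
step_arm:
  increments:
    - [[0,0,0,-0.9,-0.5,0,-1],[0,0,0,0,0,0,-1],[0,0,0,0,0,0,-1]]

```text
clock: 1.4
eef_pos: [499.0, 347.7, 404.0]
eef_rot: [-3.141, -0.001, 3.14]
wrist_force: [-0.4, -0.1, -0.6]
finger_gap: 94.0
finger_force: 0.0
```

Call:
step_arm:
  increments:
    - [[0,0,0,-0.03,-0.03,0.95,-1],[0,0,0,0,0,0.95,-1],[0,0,0,0,0,0.95,-1],[0,0,0,0,0,0,-1]]

```text
clock: 1.8
eef_pos: [498.0, 347.2, 286.0]
eef_rot: [-3.137, -0.007, -3.14]
wrist_force: [0.6, -0.1, 0.8]
finger_gap: 94.1
finger_force: 0.0
```

```bash
python3 - <<'E'
from h import *
s=manip.read_state(); print(s["eef_pos"],s["wrist_force"])
c=optics.camera("wrist"); np.savez("w1.npz",**c); cv2.imwrite("pics/d.png",c["frame"][...,::-1])
for n in ("scene","top"):
    c=optics.camera(n); P=pts(c); Z=P[...,2]; m=(Z>85)&(Z<150)&(abs(P[...,0]-500)<20)&(abs(P[...,1]-347)<18)
    if m.sum(): print(n,m.sum(),P[m].min(0).round(1),P[m].max(0).round(1))
E
```

```text
[498.03983704 347.21162064 286.0257438 ] [ 0.55528997 -0.07019702  0.83118291]
scene 228 [489.9 335.9  85. ] [512.1 357.5 148.1]
```

View pics/d.png

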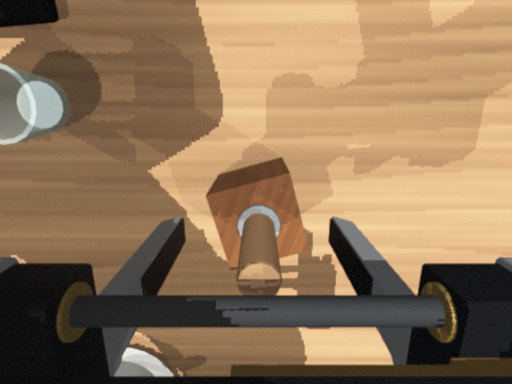

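The wrist view shows the handle at (260,265), roughly midway between the open fingers and clear of them. I'll close on it.

Call:
step_arm:
  increments:
    - [[0,0,0,0,0,0,-1],[0,0,0,0,0,0,-1]]

```text
clock: 2.15
eef_pos: [499.8, 347.1, 292.4]
eef_rot: [3.14, 0.002, -3.141]
wrist_force: [0.4, 0.3, 0.2]
finger_gap: 94.0
finger_force: 0.0
```

Call:
step_arm:
  increments:
    - [[0,0,0,-0.02,0,0,1],[0,0,0,0,0,0,1],[0,0,0,0,0,0,1],[0,0,0,0,0,0,1],[0,0,0,0,0,0,1]]

```text
clock: 2.65
eef_pos: [500.5, 346.9, 290.6]
eef_rot: [-3.142, -0.0, 3.142]
wrist_force: [-0.1, -0.6, -0.7]
finger_gap: 57.7
finger_force: 0.0
```

Call:
step_arm:
  increments:
    - [[0,0,0,0,0,0,1],[0,0,0,0,0,0,1],[0,0,0,0,0,0,1],[0,0,0,0,0,0,1],[0,0,0,0,0,0,1]]

```text
clock: 3.15
eef_pos: [500.5, 346.9, 290.6]
eef_rot: [3.142, -0.0, 3.142]
wrist_force: [0.7, -0.5, 0.9]
finger_gap: 21.3
finger_force: 40.0
```

Call:
step_arm:
  increments:
    - [[0,0,0,0,0,-0.4,1],[0,0,0,0,0,-0.6,1],[0,0,0,0,0,-0.7,1],[0,0,0,0,0,-0.7,1],[0,0,0,0,0,-0.4,1]]

```text
clock: 3.65
eef_pos: [500.4, 346.9, 405.0]
eef_rot: [3.14, 0.002, -3.142]
wrist_force: [0.5, -0.2, -1.1]
finger_gap: 21.0
finger_force: 40.0
```

Call:
step_arm:
  increments:
    - [[0,0,0,0,0,0,1],[0,0,0,-0.08,-0.5,0,1],[0,0,0,-0.08,-0.875,0,1],[0,0,0,-0.08,-0.875,0,1],[0,0,0,-0.08,-0.875,0,1]]

```text
clock: 4.15
eef_pos: [513.2, 220.6, 401.1]
eef_rot: [-3.141, -0.002, -3.141]
wrist_force: [0.1, -0.6, -2.0]
finger_gap: 21.8
finger_force: 40.0
```

Call:
step_arm:
  increments:
    - [[0,0,0,-0.08,-0.875,0,1],[0,0,0,-0.08,-0.875,0,1],[0,0,0,-0.08,-0.875,0,1],[0,0,0,-0.08,-0.875,0,1],[0,0,0,-0.08,-0.875,0,1]]

```text
clock: 4.65
eef_pos: [529.1, 45.5, 401.3]
eef_rot: [-3.142, -0.002, -3.142]
wrist_force: [0.7, 0.2, -0.5]
finger_gap: 21.2
finger_force: 40.0
```

Call:
step_arm:
  increments:
    - [[0,0,0,-0.08,-0.875,0,1],[0,0,0,-0.08,-0.875,0,1],[0,0,0,-0.08,-0.875,0,1],[0,0,0,-0.08,-0.375,0,1],[0,0,0,0,0,0,1]]

```text
clock: 5.15
eef_pos: [542.3, -74.4, 401.5]
eef_rot: [3.141, -0.001, 3.139]
wrist_force: [0.4, 0.7, -0.7]
finger_gap: 21.4
finger_force: 40.0
```

Call:
step_arm:
  increments:
    - [[0,0,0,0,0,0,1],[0,0,0,0,0,0,1]]

```text
clock: 5.35
eef_pos: [542.1, -71.9, 402.4]
eef_rot: [3.141, -0.0, -3.14]
wrist_force: [-0.2, 0.6, -1.7]
finger_gap: 21.6
finger_force: 40.0
```

```bash
python3 - <<'E'
from h import *
s=manip.read_state(); e=s["eef_pos"]; print(e,s["eef_rot"],s["wrist_force"])
im=[]
for n in ("scene","top","wrist"):
    c=optics.camera(n); np.savez(n+"2.npz",**c); P=pts(c); Z=P[...,2]; im.append(c["frame"])
    near=(c["range_z"]>0)&(abs(P[...,0]-e[0])<30)&(abs(P[...,1]-e[1])<22)
    for lo,hi in((105,130),(130,150),(150,172),(172,181),(181,195)):
        m=near&(Z>lo)&(Z<hi)
        if m.sum(): print(n,lo,hi,m.sum(),P[m].mean(0).round(1),P[m].min(0).round(1),P[m].max(0).round(1))
s=im[0]; cv2.imwrite("pics/e.png",np.hstack([cv2.resize(s[90:240,90:250],(400,375)),cv2.resize(im[2],(400,375))])[...,::-1])
E
```

```text
[542.11342242 -71.94290108 402.37110411] [ 3.14129338e+00 -4.21302795e-04 -3.14039340e+00] [-0.20620557  0.55753944 -1.65020109]
scene 105 130 10 [543.8 -71.7 126.5] [540.7 -75.9 123.8] [546.4 -67.2 129.3]
scene 130 150 34 [543.8 -70.8 139.6] [541.  -75.7 130.5] [546.3 -66.2 149.7]
scene 150 172 38 [544.3 -71.  160.9] [539.5 -76.  150.1] [547.2 -66.2 171.9]
scene 172 181 3 [544.8 -70.1 173.2] [543.4 -72.1 172.4] [545.5 -68.1 173.9]
scene 181 195 86 [548.7 -71.4 188.2] [533.3 -84.9 182. ] [557.2 -57.5 194.9]
wrist 105 130 16 [535.8 -71.3 127.1] [534.8 -76.1 123.3] [539.1 -67.2 129.9]
wrist 130 150 66 [535.7 -71.1 139.2] [534.6 -76.  130.1] [538.9 -66.3 149.6]
wrist 181 195 489 [531.2 -71.1 187.4] [524.8 -85.7 182. ] [546.3 -56.8 195. ]
```

View pics/e.png

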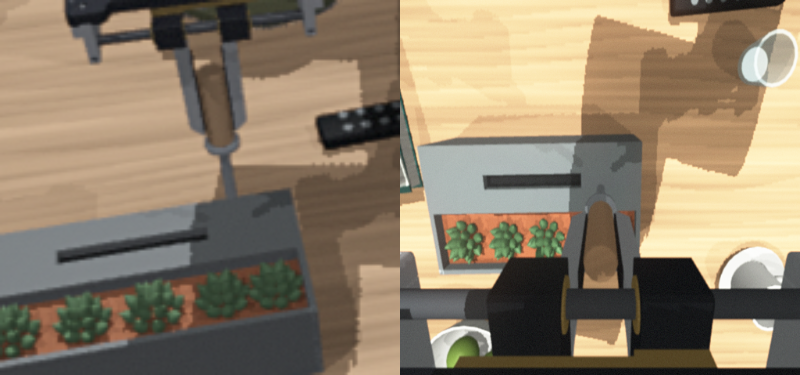

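The scene crop (left) shows the stick hanging upright in the fingers over the cover, with its rod by the slot's +y end. The wrist view (right) shows the slot at half-scale (485–580, 181), clear of the stick. I'll measure the slot in the wrist view, which also sees the rod.

```bash
python3 - <<'E'
from h import *
for n in("wrist2","scene2","top2"):
    c=dict(np.load(n+".npz")); P=pts(c); Z=P[...,2]; x,y=P[...,0],P[...,1]
    r=(c["range_z"]>0)&(abs(x-542)<25)&(y<-85)&(y>-245)
    K=c["mtx"];T=c["cam_to_world"]
    q=(r&(c["frame"].max(-1)<60)&(Z<95)).astype(np.uint8)
    k,l,st,ce=cv2.connectedComponentsWithStats(q)
    i=1+st[1:,4].argmax(); v,u=np.nonzero(l==i)
    # slot upper outline by rays on z=85
    d=np.stack([(u-K[0,2])/K[0,0],(v-K[1,2])/K[1,1],np.ones(len(u))],-1)@T[:3,:3].T
    w=T[:3,3]+d*((85-T[2,3])/d[:,2])[:,None]
    print(n,len(u),cv2.minAreaRect(w[:,:2].astype(np.float32)), "cover z",np.median(Z[r&(Z>81)]),"floor",np.median(Z[l==i]))
    for y0 in(-110,-164,-218):
        s=abs(w[:,1]-y0)<12
        if s.any(): print(y0,"plane85 x",w[s,0].min().round(1),w[s,0].max().round(1))
        s=r&(abs(y-y0)<12)&(Z<78)
        if s.any(): print("   floor x",x[s].min().round(1),x[s].max().round(1))
E
```

```text
wrist2 907 ((541.47021484375, -159.90672302246094), (12.834057807922363, 124.38478088378906), 0.17682866752147675) cover z 306.39861974042054 floor 74.83210857274645
-110 plane85 x 534.9 547.7
   floor x 535.9 550.2
-164 plane85 x 537.1 547.9
   floor x 537.2 551.3
-218 plane85 x 537.3 548.1
   floor x 538.1 552.3
scene2 129 ((546.0734252929688, -162.47540283203125), (127.16356658935547, 10.251273155212402), 89.07500457763672) cover z 339.2672237756099 floor 75.70938416632532
-110 plane85 x 541.9 550.1
   floor x 532.5 541.5
-164 plane85 x 543.7 549.3
   floor x 532.6 542.2
-218 plane85 x 540.0 550.3
   floor x 533.1 542.2
top2 1 ((518.002197265625, -86.4848403930664), (0.0, 0.0), 0.0) cover z 509.51790539895694 floor 85.96760637505622
```

Call:
step_arm:
  increments:
    - [[0,0,0,-0.035,-0.5,0,1],[0,0,0,0,-0.45,0,1],[0,0,0,0,0,0.4,1],[0,0,0,0,0,0.4,1],[0,0,0,0,0,0,1]]

```text
clock: 6.0
eef_pos: [543.3, -110.7, 368.8]
eef_rot: [3.141, -0.003, -3.141]
wrist_force: [0.7, -0.4, -1.3]
finger_gap: 21.4
finger_force: 40.0
```

Call:
step_arm:
  increments:
    - [[0,0,0,0,0,0,1],[0,0,0,0,0,0,1]]

```text
clock: 6.2
eef_pos: [543.7, -110.8, 371.7]
eef_rot: [-3.141, 0.001, -3.141]
wrist_force: [0.3, -0.4, -1.7]
finger_gap: 21.7
finger_force: 40.0
```

```bash
python3 - <<'E'
from h import *
s=manip.read_state(); e=s["eef_pos"]; print(e,s["eef_rot"],s["wrist_force"])
im=[]
for n in ("scene","top","wrist"):
    c=optics.camera(n); np.savez(n+"3.npz",**c); P=pts(c); Z=P[...,2]; im.append(c["frame"])
    near=(c["range_z"]>0)&(abs(P[...,0]-e[0])<30)&(abs(P[...,1]-e[1])<22)
    for lo,hi in((88,105),(105,120),(120,140)):
        m=near&(Z>lo)&(Z<hi)&(P[...,0]<565)
        if m.sum(): print(n,lo,hi,m.sum(),P[m].mean(0).round(1),P[m].min(0).round(1),P[m].max(0).round(1))
cv2.imwrite("pics/f.png",np.hstack([cv2.resize(im[0][150:220,90:190],(400,280)),cv2.resize(im[2][120:240,280:451],(400,280))])[...,::-1])
E
```

```text
[ 543.66009227 -110.84202946  371.67262522] [-3.14121623e+00  1.36651014e-03 -3.14120590e+00] [ 0.34335621 -0.4484663  -1.74192222]
scene 88 105 25 [ 544.9 -106.7   96.1] [ 522. -128.   88.] [563.9 -90.1 104.8]
scene 105 120 24 [ 546.2 -109.8  112.6] [ 543.  -114.9  105.1] [ 549.8 -105.3  119.9]
scene 120 140 30 [ 546.3 -109.9  129.8] [ 544.1 -114.6  120.3] [ 549.6 -105.5  139.4]
top 88 105 1 [ 547.  -108.7  100.2] [ 547.  -108.7  100.2] [ 547.  -108.7  100.2]
top 105 120 1 [ 544.5 -106.8  107.5] [ 544.5 -106.8  107.5] [ 544.5 -106.8  107.5]
wrist 88 105 39 [ 537.7 -110.1   99.3] [ 536.2 -115.1   93.2] [ 541.1 -105.2  104.8]
wrist 105 120 45 [ 537.4 -110.1  111.2] [ 536.4 -115.   105.4] [ 540.3 -105.5  118.3]
```

View pics/f.png

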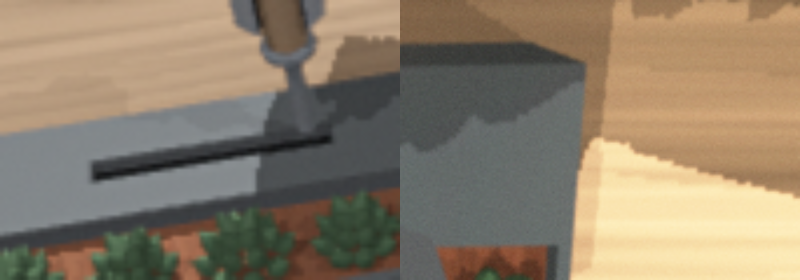

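The scene crop shows the tip directly over the slot near its +y end, at crop (310,125). The wrist crop missed the tip. The measured rod axis (542.6, -110) matches the slot's centre line, so I'll lower gently.

Call:
step_arm:
  increments:
    - [[0,0,0,0,0,0.05,1],[0,0,0,0,0,0.05,1],[0,0,0,0,0,0.05,1],[0,0,0,0,0,0,1],[0,0,0,0,0,0,1]]

```text
clock: 6.85
eef_pos: [543.5, -111.1, 364.6]
eef_rot: [3.142, -0.0, 3.142]
wrist_force: [0.1, 0.5, -0.7]
finger_gap: 21.6
finger_force: 40.0
```

Call:
step_arm:
  increments:
    - [[0,0,0,0,0,0.05,1],[0,0,0,0,0,0,1],[0,0,0,0,0,0,1]]

```text
clock: 7.15
eef_pos: [543.5, -111.1, 362.6]
eef_rot: [3.142, -0.0, 3.142]
wrist_force: [-1.2, -0.0, -1.5]
finger_gap: 21.4
finger_force: 40.0
```

Call:
step_arm:
  increments:
    - [[0,0,0,0,0,0.05,1],[0,0,0,0,0,0,1],[0,0,0,0,0,0,1]]

```text
clock: 7.45
eef_pos: [543.5, -111.1, 360.6]
eef_rot: [3.142, -0.0, 3.142]
wrist_force: [1.7, 0.5, -1.0]
finger_gap: 21.5
finger_force: 40.0
```

The tip is about 7 mm below the cover top with no contact force, so it is inside the slot. Next, down to the floor.

Call:
step_arm:
  increments:
    - [[0,0,0,0,0,0.04,1],[0,0,0,0,0,0,1],[0,0,0,0,0,0,1]]

```text
clock: 7.75
eef_pos: [543.5, -111.1, 359.0]
eef_rot: [3.142, -0.0, 3.142]
wrist_force: [-0.2, 0.7, -1.3]
finger_gap: 21.4
finger_force: 40.0
```

Call:
step_arm:
  increments:
    - [[0,0,0,0,0,0.025,1],[0,0,0,0,0,0,1],[0,0,0,0,0,0,1]]

```text
clock: 8.05
eef_pos: [543.5, -111.1, 358.0]
eef_rot: [3.142, -0.0, 3.142]
wrist_force: [-0.6, -0.0, -1.3]
finger_gap: 21.6
finger_force: 40.0
```

Call:
step_arm:
  increments:
    - [[0,0,0,0,0,0.015,1],[0,0,0,0,0,0,1],[0,0,0,0,0,0,1]]

```text
clock: 8.35
eef_pos: [543.5, -111.1, 357.5]
eef_rot: [3.142, 0.0, 3.142]
wrist_force: [0.7, -0.3, -1.6]
finger_gap: 21.5
finger_force: 40.0
```

Call:
step_arm:
  increments:
    - [[0,0,0,0,0,0.02,1],[0,0,0,0,0,0,1],[0,0,0,0,0,0,1]]

```text
clock: 8.65
eef_pos: [543.5, -111.1, 357.1]
eef_rot: [-3.141, 0.001, -3.142]
wrist_force: [0.1, 0.8, 5.6]
finger_gap: 21.5
finger_force: 40.0
```

Call:
step_arm:
  increments:
    - [[0,0,0,0,0,0.015,1],[0,0,0,0,0,0,1],[0,0,0,0,0,0,1]]

```text
clock: 8.95
eef_pos: [543.5, -111.1, 356.9]
eef_rot: [-3.141, 0.001, 3.142]
wrist_force: [-2.2, 0.6, 9.1]
finger_gap: 21.6
finger_force: 40.0
```

Floor contact at +y end: about 10 N at TCP z 357, matching the 75 mm floor height. Now sliding towards -y with light pressure.

Call:
step_arm:
  increments:
    - [[0,0,0,0,-0.05,0,1],[0,0,0,0,-0.05,0,1],[0,0,0,0,-0.05,0,1],[0,0,0,0,0,0,1]]

```text
clock: 9.35
eef_pos: [543.7, -116.8, 356.9]
eef_rot: [3.141, 0.002, -3.142]
wrist_force: [-0.5, 2.7, 8.0]
finger_gap: 21.2
finger_force: 40.0
```

Call:
step_arm:
  increments:
    - [[0,0,0,-0.001,-0.05,0,1],[0,0,0,0,-0.05,0,1],[0,0,0,0,0,0,1]]

```text
clock: 9.65
eef_pos: [543.7, -120.8, 357.0]
eef_rot: [3.141, 0.002, -3.141]
wrist_force: [-0.6, 2.4, 7.8]
finger_gap: 21.5
finger_force: 40.0
```

Call:
step_arm:
  increments:
    - [[0,0,0,-0.001,-0.05,0,1],[0,0,0,0,-0.05,0,1],[0,0,0,0,0,0,1]]

```text
clock: 9.95
eef_pos: [543.8, -124.8, 356.9]
eef_rot: [3.141, 0.002, -3.142]
wrist_force: [-0.1, 2.1, 9.0]
finger_gap: 21.7
finger_force: 40.0
```

Call:
step_arm:
  increments:
    - [[0,0,0,-0.001,-0.05,0,1],[0,0,0,0,-0.05,0,1],[0,0,0,0,0,0,1]]

```text
clock: 10.25
eef_pos: [543.8, -128.8, 356.9]
eef_rot: [3.141, 0.002, -3.142]
wrist_force: [-0.4, 3.9, 8.6]
finger_gap: 21.5
finger_force: 40.0
```

Call:
step_arm:
  increments:
    - [[0,0,0,-0.001,-0.05,0,1],[0,0,0,0,-0.05,0,1],[0,0,0,0,0,0,1]]

```text
clock: 10.55
eef_pos: [543.9, -132.8, 357.0]
eef_rot: [3.141, 0.002, -3.142]
wrist_force: [-0.4, 3.6, 8.7]
finger_gap: 21.6
finger_force: 40.0
```

Call:
step_arm:
  increments:
    - [[0,0,0,-0.001,-0.05,0,1],[0,0,0,0,-0.05,0,1],[0,0,0,0,0,0,1]]

```text
clock: 10.85
eef_pos: [543.9, -136.8, 356.9]
eef_rot: [3.141, 0.002, -3.142]
wrist_force: [-0.8, 3.6, 9.3]
finger_gap: 21.4
finger_force: 40.0
```

Call:
step_arm:
  increments:
    - [[0,0,0,-0.001,-0.05,0,1],[0,0,0,0,-0.05,0,1],[0,0,0,0,0,0,1]]

```text
clock: 11.15
eef_pos: [543.9, -140.8, 357.0]
eef_rot: [3.141, 0.002, -3.142]
wrist_force: [-0.1, 2.8, 8.4]
finger_gap: 21.4
finger_force: 40.0
```

Call:
step_arm:
  increments:
    - [[0,0,0,-0.001,-0.05,0,1],[0,0,0,0,-0.05,0,1],[0,0,0,0,0,0,1]]

```text
clock: 11.45
eef_pos: [543.9, -145.2, 356.6]
eef_rot: [-3.141, 0.001, -3.142]
wrist_force: [1.5, -2.2, 5.9]
finger_gap: 21.2
finger_force: 40.0
```

Call:
step_arm:
  increments:
    - [[0,0,0,-0.001,-0.05,0,1],[0,0,0,0,-0.05,0,1],[0,0,0,0,0,0,1]]

```text
clock: 11.75
eef_pos: [543.8, -149.3, 355.6]
eef_rot: [3.142, -0.001, 3.141]
wrist_force: [0.9, 0.6, -1.2]
finger_gap: 21.4
finger_force: 40.0
```

Call:
step_arm:
  increments:
    - [[0,0,0,-0.001,-0.05,0,1],[0,0,0,0,-0.05,0,1],[0,0,0,0,0,0,1]]

```text
clock: 12.05
eef_pos: [543.8, -153.4, 355.9]
eef_rot: [3.142, -0.0, 3.141]
wrist_force: [-0.6, -1.0, -0.5]
finger_gap: 21.3
finger_force: 40.0
```

Call:
step_arm:
  increments:
    - [[0,0,0,-0.001,-0.05,0,1],[0,0,0,0,-0.05,0,1],[0,0,0,0,0,0,1]]

```text
clock: 12.35
eef_pos: [543.9, -157.4, 356.0]
eef_rot: [-3.141, -0.0, 3.141]
wrist_force: [0.7, -0.1, -1.0]
finger_gap: 21.7
finger_force: 40.0
```

The force vanished between y -145 and -157, with the edge felt at about -143.5, so the well centre is about -152. I'll go back to it and descend.

Call:
step_arm:
  increments:
    - [[0,0,0,0,0.13,0,1],[0,0,0,0,0,0,1],[0,0,0,0,0,0.05,1],[0,0,0,0,0,0.05,1],[0,0,0,0,0,0,1]]

```text
clock: 12.85
eef_pos: [543.9, -151.9, 351.6]
eef_rot: [3.141, -0.001, -3.142]
wrist_force: [-0.3, 0.3, -1.3]
finger_gap: 21.6
finger_force: 40.0
```

Call:
step_arm:
  increments:
    - [[0,0,0,0,0,0.05,1],[0,0,0,0,0,0.05,1],[0,0,0,0,0,0,1]]

```text
clock: 13.15
eef_pos: [543.9, -151.9, 347.7]
eef_rot: [3.141, -0.0, 3.141]
wrist_force: [-0.1, 0.6, -0.2]
finger_gap: 21.5
finger_force: 40.0
```

Call:
step_arm:
  increments:
    - [[0,0,0,0,0,0.1,1],[0,0,0,0,0,0.1,1],[0,0,0,0,0,0.1,1],[0,0,0,0,0,0.1,1],[0,0,0,0,0,0,1]]

```text
clock: 13.65
eef_pos: [543.8, -151.9, 331.3]
eef_rot: [3.141, -0.001, 3.142]
wrist_force: [1.0, -0.6, -1.0]
finger_gap: 21.2
finger_force: 40.0
```

Call:
step_arm:
  increments:
    - [[0,0,0,0,0,0.1,1],[0,0,0,0,0,0.1,1],[0,0,0,0,0,0.1,1],[0,0,0,0,0,0.1,1],[0,0,0,0,0,0,1]]

```text
clock: 14.15
eef_pos: [543.8, -151.9, 315.4]
eef_rot: [3.141, -0.001, 3.142]
wrist_force: [-0.1, -0.9, -0.5]
finger_gap: 21.7
finger_force: 40.0
```

Call:
step_arm:
  increments:
    - [[0,0,0,0,0,0.1,1],[0,0,0,0,0,0.05,1],[0,0,0,0,0,0,1],[0,0,0,0,0,0,1]]

```text
clock: 14.55
eef_pos: [543.9, -151.9, 310.1]
eef_rot: [3.142, -0.0, -3.142]
wrist_force: [0.5, 0.5, -0.5]
finger_gap: 21.9
finger_force: 40.0
```

Call:
step_arm:
  increments:
    - [[0,0,0,0,0,0.05,1],[0,0,0,0,0,0.05,1],[0,0,0,0,0,0,1],[0,0,0,0,0,0,1]]

```text
clock: 14.95
eef_pos: [543.9, -151.9, 306.0]
eef_rot: [3.142, -0.0, 3.142]
wrist_force: [-1.3, -0.5, -1.2]
finger_gap: 21.5
finger_force: 40.0
```

Call:
step_arm:
  increments:
    - [[0,0,0,0,0,0.03,1],[0,0,0,0,0,0,1],[0,0,0,0,0,0,1]]

```text
clock: 15.25
eef_pos: [543.9, -151.9, 305.6]
eef_rot: [-3.141, 0.001, 3.142]
wrist_force: [-2.2, 0.7, 6.0]
finger_gap: 21.5
finger_force: 40.0
```

Collar contact (+7 N) came at TCP z 305.6, as expected for fully home. Now release and retreat upward.

Call:
step_arm:
  increments:
    - [[0,0,0,0,0,0.01,1],[0,0,0,0,0,-0.02,1],[0,0,0,0,0,0,-1],[0,0,0,0,0,0,-1],[0,0,0,0,0,0,-1]]

```text
clock: 15.75
eef_pos: [543.9, -151.9, 305.1]
eef_rot: [3.142, -0.0, -3.142]
wrist_force: [0.4, -0.7, -0.2]
finger_gap: 42.1
finger_force: 0.0
```

Call:
step_arm:
  increments:
    - [[0,0,0,0,0,0,-1],[0,0,0,0,0,0,-1],[0,0,0,0,0,0,-1],[0,0,0,0,0,0,-1],[0,0,0,0,0,0,-1]]

```text
clock: 16.25
eef_pos: [543.9, -151.9, 305.3]
eef_rot: [-3.142, 0.0, 3.142]
wrist_force: [-0.6, 0.4, -0.3]
finger_gap: 82.0
finger_force: 0.0
```

Call:
step_arm:
  increments:
    - [[0,0,0,0,0,-0.5,-1],[0,0,0,0,0,-0.8,-1],[0,0,0,0,0,-0.9,-1],[0,0,0,0,0,-0.9,-1],[0,0,0,0,0,0,-1]]

```text
clock: 16.75
eef_pos: [543.9, -151.9, 434.3]
eef_rot: [-3.139, 0.007, -3.142]
wrist_force: [0.7, -0.2, 0.6]
finger_gap: 94.0
finger_force: 0.0
```

Call:
step_arm:
  increments:
    - [[0,0,0,0.8,0,0,-1],[0,0,0,0.8,0,0,-1],[0,0,0,0.8,0,0,-1],[0,0,0,0,0,0,-1],[0,0,0,0,0,0,-1]]

```text
clock: 17.25
eef_pos: [447.8, -152.0, 429.3]
eef_rot: [-3.141, 0.001, 3.141]
wrist_force: [0.7, -0.4, 0.7]
finger_gap: 94.2
finger_force: 0.0
```

```bash
python3 - <<'E'
from h import *
print(manip.read_state()["wrist_force"])
im=[]
for n in ("scene","top"):
    c=optics.camera(n); P=pts(c); Z=P[...,2]; im.append(c["frame"])
    near=(c["range_z"]>0)&(abs(P[...,0]-543)<25)&(abs(P[...,1]+152)<25)
    for lo,hi in((87,93),(95,115),(115,140),(140,158),(158,170)):
        m=near&(Z>lo)&(Z<hi)
        if m.sum(): print(n,lo,hi,m.sum(),P[m].mean(0).round(1),P[m].min(0).round(1),P[m].max(0).round(1))
cv2.imwrite("pics/g.png",cv2.resize(np.hstack([im[0][90:290,60:360]]),(750,500))[...,::-1])
E
```

```text
[ 0.68629537 -0.44814512  0.65151495]
scene 87 93 93 [ 548.2 -149.6   89.4] [ 518.4 -176.    87.1] [ 566.7 -127.5   92.8]
scene 95 115 68 [ 550.8 -150.   105. ] [ 542.2 -162.    95.1] [ 555.4 -140.3  114.1]
scene 115 140 88 [ 550.8 -149.9  127.6] [ 542.5 -161.2  115.8] [ 556.4 -140.6  139.8]
scene 140 158 71 [ 550.6 -149.8  149.3] [ 537.1 -160.7  140.3] [ 555.  -140.2  158. ]
scene 158 170 61 [ 544.4 -151.2  160.4] [ 534.2 -160.2  158.2] [ 553.5 -141.4  162.8]
top 87 93 104 [ 542.1 -148.3   89.4] [ 518.2 -176.5   87. ] [ 567.2 -127.9   92.9]
top 95 115 35 [ 541.1 -144.3  105.8] [ 532.3 -152.1   95.7] [ 552.9 -141.6  114.7]
top 115 140 45 [ 541.6 -144.   127.7] [ 532.8 -149.4  115.8] [ 552.8 -141.2  139. ]
top 140 158 41 [ 541.4 -144.2  149.3] [ 532.4 -151.8  141.1] [ 553.1 -141.1  158. ]
top 158 170 109 [ 542.8 -151.7  160.4] [ 533.4 -161.8  158. ] [ 553.2 -141.9  162.9]
```

View pics/g.png

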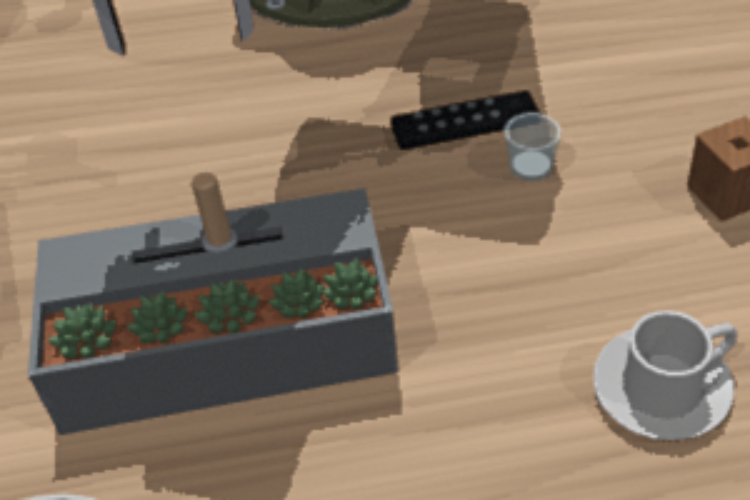

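The picture shows the dipstick upright in the slot with its collar on the cover at (220,238). Its top is at z 160, as it should be. The cup is untouched at (670,360) and the gripper is clear.

```bash
python3 -c "
from cell import workorder; print(workorder.sign_off())"
```

```text
the job is handed in; nothing more can be done
None
```

The dipstick is fully home in the gauge well, standing upright with its collar on the cover; the cup was left alone, the gripper is clear, and the job was handed in at about 17 s (verdict not shown).

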